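Open the terminal box of the weld turntable

ROBOT

A 7-joint arm with a two-finger parallel gripper is mounted at the origin on the work surface. World frame = base frame: x ahead of the robot, y to its left, z up, the work surface at z = 0. Lengths are in m, angles in degrees, forces in N, time in s.
With the tool pointing down it reaches from about 0.425 to 0.875 m from the base axis. Payload 4.7 kg.
Tool frame: the origin (TCP) lies at the very end of the fingers, on their centre line; the grasp point (between the pads) lies env.hold_point_z behind it (env.hold_point_z is the distance from the TCP to the grasp point, in m); z points along the fingers, y is the line along which they close (so a half turn about z gives the same grasp; the last joint's range is limited). The gripper opens to 87 mm and grips with 3 to 60 N. Pads are 19 mm wide; open, the fingers measure 117 mm over their backs; the gripper's body (75 mm by 190 mm) begins 51 mm behind the grasp point.
Start: joints at [77.813, 18.392, -4.016, 83.108, 1.295, 78.541, -3.26], TCP at [0.146, -0.633, 0.223] pointing down, gripper open.
Joint ranges: [-163.93, 163.93], [-17.29, 119.83], [-79.2, 71.16], [3.27, 140.29], [-89.18, 269.18], [5.43, 117.66], [-154.24, 154.24]. Speed limits (degrees/s): [147.25, 147.25, 180, 180, 180, 180, 180].

INTERFACE

Orientations are given as [roll, pitch, yaw] about the fixed x, y, z axes, in that order (R = Rz(yaw) Ry(pitch) Rx(roll)).
In Python, from cell import env gives the robot as it stands.
- The arm moves only by the shell command python3 -m jog 'ROWS' [FORCE]. ROWS is JSON, a list of rows, each an object with "dp": the shift along the tool's x, y, z in cm, a list of three; "twist": the turn about the tool's z in degrees; "fingers": the opening, from 0 (shut) to 1 (fully open). A call has 1 to 8 rows; each row is the pose to reach, as a shift and turn from the pose commanded when the call began, along the tool's axes at that moment; what a row does not reach only later rows make up. A row lasts 1/8 s, in which the tool goes at most 62.5 mm and 10.7 degrees, less where a joint would pass 70% of its speed; a pose out of reach is approached as far as the arm can. A call with a gripper value outside its range is refused whole. The fingers move at their own pace and stop on an object; FORCE is the grip in N (left out, the last holds). Time passes only in rows, so rows that repeat a pose let the fingers close. It gives the time, the measured TCP pose, the force, the opening and the grip force at its end, in the units of the state.
- env.get_obs(): the state, without advancing time (a new reading comes with each control period).
- env.read_camera(name): name is "scene" or "top" or "wrist"; returns a dict with "pixels" (400x640x3 uint8, blue, green, red), "depth" (400x640 float32, m along the optical axis (not along the pixel's ray), 0 where there is no reading), "fx", "fy", "cx", "cy" (pixels), "rvec" (rotation vector, rad) and "tvec" (3), from world to camera coordinates, as OpenCV has them. Camera axes: x right, y down, z forward; pixel columns grow to the right and rows downward; lengths in m; the calibration is good to about 2 mm. A picture is of the moment at which its call begins.
- env.sign_off(): hands the job in; it is judged then, once.
The state is a dict: "time_s": time; "qpos": joint angles; "joint_velocities": joint speeds; "effort": joint torques, N m; "tool_pos": TCP position; "tool_rot": TCP orientation; "force": force on the tool from outside, world axes, zero at the start; "wrist_torque": the same for the moment, N m; "grip_width": finger opening in m; "grasp_force": force on a finger pad.
Only numpy, scipy, OpenCV 4.12 (cv2) and the standard library are available. Lean on these libraries where they do the work, as an engineer would, in place of code of your own. Each camera call takes 0.05 s, during which the arm holds its last target. There are 200 camera calls.

TASK

Open the terminal box of the weld turntable: with a fingertip press its snap tab fully down and, keeping it down, push the released cover away from the tab, along its rails and right off the far end, so that it drops and lies flat on the bench just beyond the box. Only press and push the cover, without forcing it: do not pick it up, and leave the other things on the bench where they are.

Things in the scene. Friction and masses are not known exactly. Their poses are not given: they have to be found in the camera images.
- turntable: weld turntable bolted to the bench: blue drive housing under a round steel face plate (170 mm across, clamps on it up to 145 mm high; axis at y=-205 mm) and beside it a low black terminal box. Origin on the bench under the middle of the box's cover seat; x: the way the cover slides off, away from the tab; z up. The box spans x -92 to +50 mm, y within 48 mm.
- seat (a point): middle of the cover's seat in the box, 30 mm above the bench; axes as the turntable's. Two rails with lips, 38 mm above the bench, 36 to 48 mm either side of the middle, run from x=-56 to +50 mm and hold the cover down: it can leave only in +x. Between them the box is open, with terminals up to 26 mm above the bench.
- far_end (a point): middle of the box's far end, on top of its low far wall, 22 mm above the bench, 50 mm from the seat's middle. Free bench lies beyond; the cover comes off its rails after about 100 mm; it may turn a little and hang on the edge by a corner, and drops flat when pushed on to about 125 mm.
- cover: loose grey plastic cover, about 90 g, 96 mm long (x), 84 mm wide over its 3.5 mm thick side flanges; raised middle 60 mm wide, 16 mm high. Origin at the centre of its underside, 30 mm above the bench when seated; x along the sliding direction, z up. 1.5 mm play in its rails.
- cover_wall (a point): middle of the outer face of the cover's near end wall, upright, 60 mm wide and 16 mm high, facing the tab: the face to push on. On the cover, 48 mm from its origin in -x and 8 mm above its underside.
- snap_tab (a joint): how far the snap tab is pressed down, m: 0 at rest, 0.008 at its stop. Sprung: 1.6 N to start, 5.6 N at 5 mm, 8 N at the stop. A catch on it inside the cover's near wall blocks the cover until it is pressed more than 5 mm; let go, it springs up and catches again unless the cover has slid at least 12 mm.
- tab_top (a point): centre of the top of the snap tab's ribbed black thumb pad, 36 mm long (x), 32 mm wide (y), 37 mm above the bench at rest, 29 mm pressed home; moves with the tab. The cover's near wall stands 20 mm from it in +x and reaches from 30 to 46 mm above the bench, so a fingertip holding the pad down can push on it. The step round the pad is 18 mm high.
- collar: steel ring collar, 42 mm outside, 20 mm bore, 26 mm tall, standing on the bench just left of the terminal box; origin at its underside on the bench
- magnet: flat red arrow-shaped welding magnet, about 105 x 48 x 14 mm, lying just left of the terminal box; origin at its underside on the bench
- hammer: hammer lying on the left of the bench, 300 mm long; origin at its underside on the bench
- wire_brush: wire brush lying near the robot on the right, 240 mm long; origin at its underside on the bench
- post_plate: steel plate 100 x 75 x 8 mm with an upright tube 34 mm across, 123 mm tall in all, on the left; origin at its underside on the bench
- f_clamp: F-clamp lying flat on the right, about 280 mm long; origin at its underside on the bench
- tube_offcut: square tube offcut 90 x 30 x 30 mm, lying near the robot on the left; origin at its underside on the bench
There are look-alikes about, which are no part of the job. Several things have the shape of the cover; the one meant has the colours described above.

How it is judged:
By the outcome, as a careful person would: the job done as asked, in the order asked, and still so for the second after the job is handed in, with the robot touching nothing.
It also fails if it takes over 35 s, if anything falls off the work surface, if the arm or the gripper's body presses on something with over 40 N, if the wrist force passes 120 N, or if a joint passes its speed limit or range.

## Working session

There is one attempt and no reset: what is moved stays moved. The work goes in short steps, Python scripts to look and compute and a shell command to move; the robot and the scene stay as the last step left them, time stands still between calls to the robot, and variables do not carry over. Pictures are saved under pics/ and viewed, at most 10 in all, crops included, and the job is handed in when it is done.

```bash
ls; mkdir -p pics; cat > h.py <<'E'
import numpy as np, cv2, pickle
from cell import env
def grab(n,tag):
    c=env.read_camera(n); cv2.imwrite(f'pics/{tag}.png',c['pixels']); pickle.dump(c,open(f'pics/{tag}.pkl','wb')); return c
def load(tag): return pickle.load(open(f'pics/{tag}.pkl','rb'))
def ray(c,u,v):
    R=cv2.Rodrigues(np.array(c['rvec'],float))[0]; t=np.array(c['tvec'],float).ravel()
    return -R.T@t, R.T@np.array([(u-c['cx'])/c['fx'],(v-c['cy'])/c['fy'],1.])
def onplane(c,u,v,z):
    o,d=ray(c,u,v); return o+d*(z-o[2])/d[2]
def bydepth(c,u,v):
    o,d=ray(c,u,v); u,v=int(round(u)),int(round(v)); p=c['depth'][v-1:v+2,u-1:u+2]; p=p[p>0]
    return o+d*np.median(p) if len(p) else None
def proj(c,P):
    R=cv2.Rodrigues(np.array(c['rvec'],float))[0]; q=R@np.array(P)+np.array(c['tvec'],float).ravel()
    return c['fx']*q[0]/q[2]+c['cx'],c['fy']*q[1]/q[2]+c['cy']
E
python3 - <<'E'
from h import *
for n in ('scene','top','wrist'): 
    c=grab(n,n+'0'); print(n,ray(c,c['cx'],c['cy']))
o=env.get_obs(); print({k:o[k] for k in('time_s','tool_pos','tool_rot','force','grip_width')}, env.hold_point_z)
E
```

```text
pics
scene (array([1.25583528, 0.60375453, 0.66734779]), array([-0.63248861, -0.55712133, -0.53812078]))
top (array([ 0.23282248, -0.01737965,  1.72218599]), array([ 0.18673884,  0.0062459 , -0.98238974]))
wrist (array([ 0.2279938 , -0.61391465,  0.38287738]), array([-0.29607481, -0.06752303, -0.95277508]))
{'time_s': 0.15, 'tool_pos': array([ 0.14600565, -0.63294957,  0.22171431]), 'tool_rot': array([-1.79914907e+02,  5.31947010e-03,  1.29947369e+01]), 'force': array([ 0.36299945, -0.73850178, -0.27375196]), 'grip_width': 0.0869197098539511} 0.0187
```

View pics/top0.png

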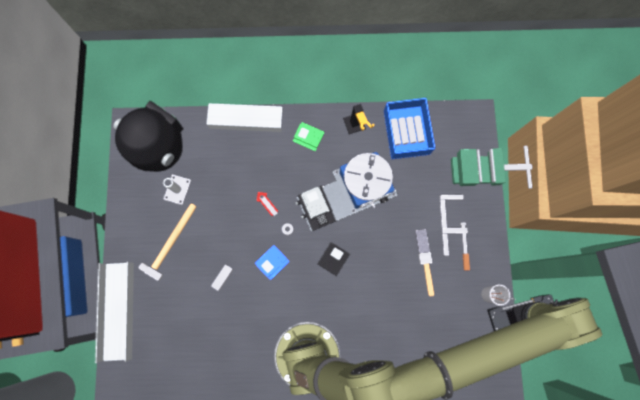

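View pics/scene0.png

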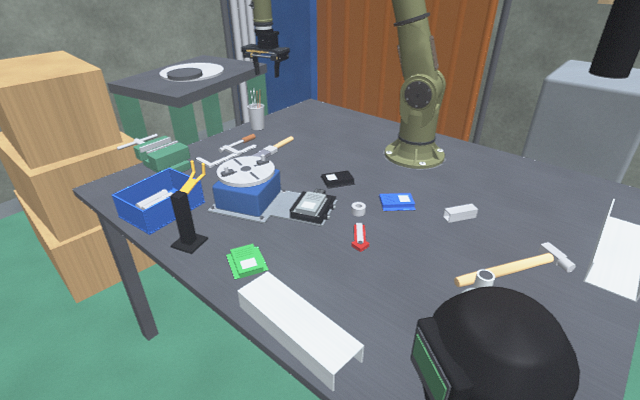

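The top view shows the terminal box near (315,207), turntable disc at (368,178), magnet (267,204) and collar (287,229). The cover slides off away from the robot (up and left in the image), with the tab on the robot's side. Next I'll zoom in.

```bash
python3 - <<'E'
from h import *
c=load('top0'); im=c['pixels'][150:240,250:400]
cv2.imwrite('pics/topz.png',cv2.resize(im,None,fx=5,fy=5,interpolation=cv2.INTER_CUBIC))
# disc centre via white blob
for p in [(368,178),(315,207),(325,222),(305,195),(340,200)]: print(p,bydepth(c,*p).round(3))
d=c['depth'];
hs=cv2.cvtColor(c['pixels'],cv2.COLOR_BGR2HSV)
m=((hs[...,1]<60)&(hs[...,2]>150)).astype(np.uint8); m[:,:335]=0;m[:,400:]=0;m[:145]=0;m[212:]=0
cs,_=cv2.findContours(m,0,2); k=max(cs,key=cv2.contourArea); print('disc',cv2.minEnclosingCircle(k),cv2.fitEllipse(k))
E
```

```text
(368, 178) [ 0.615 -0.23   0.118]
(315, 207) [ 0.527 -0.042  0.049]
(325, 222) [ 0.473 -0.077  0.036]
(305, 195) [ 0.572 -0.006  0.049]
(340, 200) [ 0.558 -0.136  0.008]
disc ((361.0555419921875, 186.05555725097656), 36.07111358642578) ((365.2706298828125, 181.3853302001953), (51.94563293457031, 63.11594772338867), 53.28703689575195)
```

View pics/topz.png

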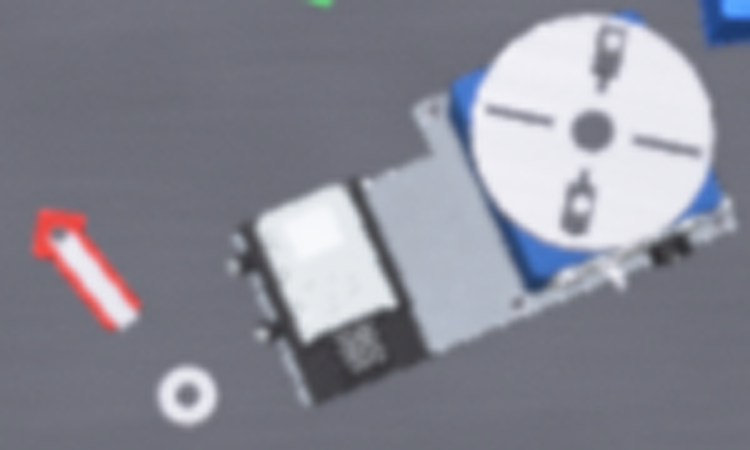

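Zoomed: cover's raised middle corners at about (262,215), (345,183), (395,303), (305,340), and the ribbed pad at (360,348). The slide direction is about 21° left of straight ahead. Next I'll work out the approach.

```bash
python3 - <<'E'
from h import *
c=load('top0'); f=lambda u,v,z: onplane(c,250+u/5-.4,150+v/5-.4,z)
P=[f(*p,.046) for p in [(262,215),(345,183),(395,303),(305,340)]]
tl,tr,br,bl=P
for p in P: print(p.round(4))
x=(tl+tr-bl-br)/2; print('len',np.linalg.norm(x),'w',np.linalg.norm(tl-tr),np.linalg.norm(bl-br),'yaw',np.degrees(np.arctan2(x[1],x[0])))
m=sum(P)/4; print('cover mid',m,'tab',f(360,348,.037))
d=f(593,131,.118); v=d-m; print('disc',d,np.hypot(*v[:2]),'yaw',np.degrees(np.arctan2(v[1],v[0]))+90)
o=env.get_obs();print(o['tool_pos'])
y=np.radians(o['tool_rot'][2]);t=f(360,348,.037)-o['tool_pos']
print('tool shift cm',100*(t[0]*np.cos(y)+t[1]*np.sin(y)),100*(t[0]*np.sin(y)-t[1]*np.cos(y)))
E
```

```text
[0.582  0.0049 0.046 ]
[ 0.6047 -0.0568  0.046 ]
[ 0.5142 -0.091   0.046 ]
[ 0.4883 -0.0247  0.046 ]
len 0.09741394396432812 w 0.06570060956686616 0.07115549585928747 yaw 19.121442652626502
cover mid [ 0.54731068 -0.04189268  0.046     ] tab [ 0.48294465 -0.06483109  0.037     ]
disc [ 0.62254732 -0.23148114  0.118     ] 0.2039714111143686 yaw 21.645249971634016
[ 0.14600565 -0.63294957  0.22171431]
tool shift cm 45.605824095173524 -47.78047539124523
```

```bash
python3 -m jog '[{"dp":[2,-1.5,0],"twist":0,"fingers":0},{"dp":[6,-4.5,0],"twist":0,"fingers":0},{"dp":[10.5,-8,0],"twist":0,"fingers":0},{"dp":[15,-11,0],"twist":0,"fingers":0},{"dp":[19.5,-14.5,0],"twist":0,"fingers":0},{"dp":[24,-17.5,0],"twist":-2,"fingers":0},{"dp":[27,-20.5,0],"twist":-4,"fingers":0},{"dp":[30,-24.5,0],"twist":-8,"fingers":0}]' 20
```

```text
time_s: 1.15
tool_pos: [0.384, -0.326, 0.2223]
tool_rot: [-180.0, 0.0, 21.1]
force: [1.4, 0.6, -0.1]
grip_width: 0.0148
grasp_force: 0.0
```

```bash
python3 -m jog '[{"dp":[3,-3.5,0],"twist":0,"fingers":0},{"dp":[6.5,-7.5,0],"twist":0,"fingers":0},{"dp":[10,-11.5,0],"twist":0,"fingers":0},{"dp":[13.5,-15.5,0],"twist":0,"fingers":0},{"dp":[17,-19,2],"twist":0,"fingers":0},{"dp":[18.7,-20.9,4],"twist":0,"fingers":0},{"dp":[18.7,-20.9,4],"twist":0,"fingers":0}]'
python3 - <<'E'
from h import *
c=grab('wrist','w1'); o=env.get_obs(); print(o['tool_pos'],o['tool_rot'],o['force'],ray(c,320,200))
E
```

```text
time_s: 2.02
tool_pos: [0.4822, -0.0625, 0.181]
tool_rot: [-179.9, 0.1, 21.3]
force: [0.1, -0.3, -0.7]
grip_width: 0.0006
grasp_force: 0.0
[ 0.48250115 -0.06461506  0.18195278] [-1.79959845e+02  9.03318025e-02  2.11052716e+01] [ 0.590554   -0.22229715 -1.16799491] (array([ 0.56106361, -0.03196589,  0.34217989]), array([-0.30748355, -0.12419198, -0.94381737]))
```

View pics/w1.png

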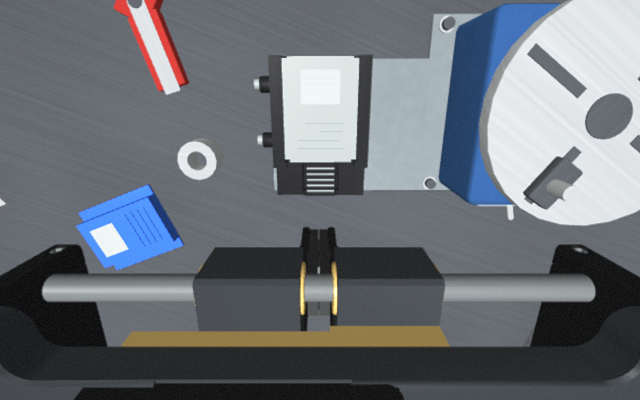

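Wrist view: cover's raised middle spans (283,56)–(358,162), the ribbed pad is at (321,179), the collar at (197,160), and the box is well aligned with the tool. I'll measure now.

```bash
python3 - <<'E'
from h import *
c=load('w1'); t=load('top0')
g=c['pixels'].astype(int).min(2); m=((g>165)).astype(np.uint8); m[:, :276]=0;m[:,366:]=0;m[:50]=0;m[164:]=0
cs,_=cv2.findContours(m,0,2);k=max(cs,key=cv2.contourArea); r=cv2.minAreaRect(k); b=cv2.boxPoints(r); print(b.round(1))
Q=[onplane(c,*p,.046) for p in b]; 
print(np.array(Q).round(4), 'mid',np.mean(Q,0), 'sides',[np.linalg.norm(Q[i]-Q[i-1]).round(4) for i in range(4)],'yaws',[np.degrees(np.arctan2(*(Q[i]-Q[i-1])[1::-1])).round(1) for i in range(4)])
for n,p in dict(coverU=(320,130),coverL=(320,155),pad=(321,179),padU=(321,168),padD=(321,190),step=(285,185),railL=(276,110),railR=(364,110)).items(): print(n,bydepth(c,*p).round(4))
# two-view height of pad centre: wrist & top rays
o1,d1=ray(c,321,179);o2,d2=ray(t,250+360/5-.4,150+348/5-.4)
s=np.linalg.lstsq(np.c_[d1,-d2],o2-o1,rcond=None)[0]; print('tri',o1+d1*s[0],o2+d2*s[1])
E
```

```text
[[282.  56.]
 [358.  56.]
 [358. 161.]
 [282. 161.]]
[[ 0.5785  0.01    0.046 ]
 [ 0.603  -0.0529  0.046 ]
 [ 0.516  -0.0909  0.046 ]
 [ 0.4888 -0.0213  0.046 ]] mid [ 0.54657258 -0.03877249  0.046     ] sides [np.float64(0.095), np.float64(0.0675), np.float64(0.095), np.float64(0.0747)] yaws [np.float64(19.2), np.float64(-68.7), np.float64(-156.4), np.float64(111.3)]
coverU [ 0.5303 -0.0452  0.0452]
coverL [ 0.5078 -0.054   0.0453]
pad [ 0.4833 -0.0647  0.0366]
padU [ 0.4941 -0.0605  0.0366]
padD [ 0.4721 -0.0692  0.0362]
step [ 0.4573 -0.0323  0.0167]
railL [0.5317 0.0009 0.0367]
railR [ 0.5625 -0.078   0.0373]
tri [ 0.48310311 -0.06482241  0.03587688] [ 0.48311101 -0.06486265  0.03587918]
```

```bash
python3 -m jog '[{"dp":[0.6,0,4],"twist":0,"fingers":0},{"dp":[0.6,0,9],"twist":0,"fingers":0},{"dp":[0.6,0,12],"twist":0,"fingers":0},{"dp":[0.6,0,13.5],"twist":0,"fingers":0},{"dp":[0.6,0,13.5],"twist":0,"fingers":0}]'; python3 -m jog '[{"dp":[0,0,0.5],"twist":0,"fingers":0},{"dp":[0,0,0.9],"twist":0,"fingers":0},{"dp":[0,0,1.2],"twist":0,"fingers":0},{"dp":[0,0,1.2],"twist":0,"fingers":0}]'
```

```text
time_s: 2.7
tool_pos: [0.4885, -0.0639, 0.0475]
tool_rot: [-180.0, 0.0, 20.9]
force: [-0.2, -0.8, 0.6]
grip_width: 0.0003
grasp_force: 0.0
time_s: 3.2
tool_pos: [0.4892, -0.0631, 0.036]
tool_rot: [180.0, -0.0, 21.0]
force: [0.1, 0.5, 2.3]
grip_width: 0.0003
grasp_force: 1.3
```

```bash
python3 -m jog '[{"dp":[0,0,0.3],"twist":0,"fingers":0},{"dp":[0,0,0.5],"twist":0,"fingers":0},{"dp":[0,0,0.65],"twist":0,"fingers":0},{"dp":[0,0,0.65],"twist":0,"fingers":0},{"dp":[0,0,0.65],"twist":0,"fingers":0}]'
```

```text
time_s: 3.82
tool_pos: [0.4892, -0.0631, 0.0297]
tool_rot: [179.9, -0.0, 21.0]
force: [-0.9, -0.6, 7.8]
grip_width: 0.0008
grasp_force: 3.8
```

```bash
python3 -m jog '[{"dp":[0,0,0.1],"twist":0,"fingers":0},{"dp":[0,0,0.15],"twist":0,"fingers":0},{"dp":[0,0,0.15],"twist":0,"fingers":0}]'; python3 -m jog '[{"dp":[0.2,0,0],"twist":0,"fingers":0},{"dp":[0.4,0,0],"twist":0,"fingers":0},{"dp":[0.6,0,0],"twist":0,"fingers":0},{"dp":[0.8,0,0],"twist":0,"fingers":0},{"dp":[0.8,0,0],"twist":0,"fingers":0}]'
```

```text
time_s: 4.2
tool_pos: [0.4893, -0.0632, 0.0292]
tool_rot: [179.9, 0.0, 21.0]
force: [-5.0, -0.4, 16.5]
grip_width: 0.0002
grasp_force: 8.3
time_s: 4.82
tool_pos: [0.4896, -0.0631, 0.0289]
tool_rot: [-180.0, 0.9, 20.9]
force: [-23.0, -4.1, 35.8]
grip_width: 0.0002
grasp_force: 17.8
```

Pushing forward doesn't move the tip: it's pinned on the pad by friction at about 36 N down. I'll ease back and press more lightly.

```bash
python3 -m jog '[{"dp":[-0.4,0,0],"twist":0,"fingers":0},{"dp":[-0.8,0,-0.1],"twist":0,"fingers":0},{"dp":[-0.8,0,-0.15],"twist":0,"fingers":0},{"dp":[-0.8,0,-0.15],"twist":0,"fingers":0}]'
python3 - <<'E'
from h import *
c=grab('wrist','w2'); o=env.get_obs(); print(o['tool_pos'],o['tool_rot'],o['force'])
cv2.imwrite('pics/w2z.png',cv2.resize(c['pixels'][20:300,200:440],None,fx=2,fy=2))
s=grab('scene','s2'); u,v=proj(s,[.489,-.063,.03]);u,v=int(u),int(v)
cv2.imwrite('pics/s2z.png',cv2.resize(s['pixels'][v-50:v+40,u-60:u+70],None,fx=5,fy=5,interpolation=cv2.INTER_CUBIC))
E
```

```text
time_s: 5.32
tool_pos: [0.4893, -0.0631, 0.0299]
tool_rot: [179.9, -0.0, 21.0]
force: [-0.9, -0.8, 7.6]
grip_width: 0.0003
grasp_force: 3.8
[ 0.48925675 -0.06312218  0.02982564] [ 1.79936775e+02 -3.86454327e-02  2.09952412e+01] [-0.06967038 -0.46549858  7.45019297]
```

View pics/w2z.png

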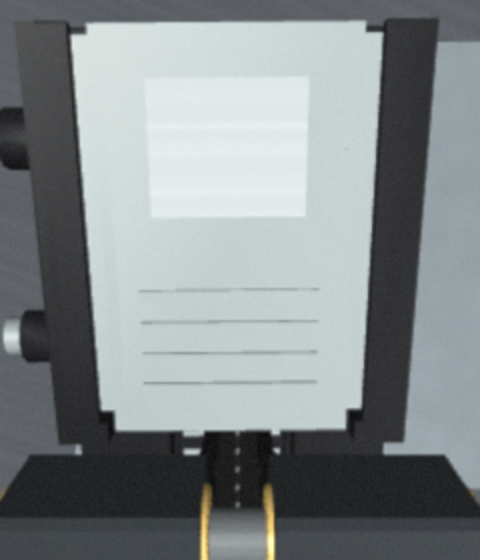

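The cover is still seated: its near edge is at about (230,430) in the crop, with the fingers right behind it. I'll push gently at about 7.5 N down.

```bash
python3 -m jog '[{"dp":[0.2,0,0],"twist":0,"fingers":0},{"dp":[0.4,0,0],"twist":0,"fingers":0},{"dp":[0.4,0,0],"twist":0,"fingers":0}]'
```

```text
time_s: 5.8
tool_pos: [0.4894, -0.0631, 0.0293]
tool_rot: [180.0, 0.4, 20.9]
force: [-10.3, -2.1, 15.8]
grip_width: 0.0003
grasp_force: 7.6
```

View pics/s2z.png

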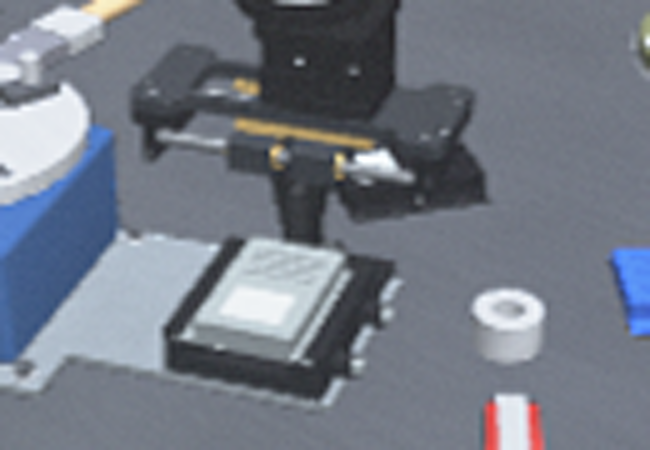

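```bash
python3 -m jog '[{"dp":[0,0,-0.1],"twist":0,"fingers":0},{"dp":[0.1,0,-0.12],"twist":0,"fingers":0},{"dp":[0.2,0,-0.14],"twist":0,"fingers":0},{"dp":[0.2,0,-0.14],"twist":0,"fingers":0}]'
```

```text
time_s: 6.3
tool_pos: [0.4925, -0.0618, 0.0302]
tool_rot: [180.0, 0.2, 21.0]
force: [-3.9, -2.0, 8.4]
grip_width: 0.0004
grasp_force: 3.8
```

It slips now. I'll continue forward.

```bash
python3 -m jog '[{"dp":[0.15,0,0],"twist":0,"fingers":0},{"dp":[0.3,0,0],"twist":0,"fingers":0},{"dp":[0.45,0,0],"twist":0,"fingers":0},{"dp":[0.45,0,0],"twist":0,"fingers":0}]'
```

```text
time_s: 6.8
tool_pos: [0.4967, -0.0601, 0.0302]
tool_rot: [-180.0, 0.2, 21.0]
force: [-4.6, -1.8, 7.8]
grip_width: 0.0005
grasp_force: 3.7
```

```bash
python3 -m jog '[{"dp":[0.2,0,0],"twist":0,"fingers":0},{"dp":[0.4,0,0],"twist":0,"fingers":0},{"dp":[0.6,0,0],"twist":0,"fingers":0},{"dp":[0.6,0,0],"twist":0,"fingers":0}]'
python3 - <<'E'
from h import *
c=grab('wrist','w3'); 
cv2.imwrite('pics/w3z.png',cv2.resize(c['pixels'][0:280,200:440],None,fx=2,fy=2))
E
```

```text
time_s: 7.3
tool_pos: [0.5024, -0.0579, 0.0302]
tool_rot: [-180.0, 0.2, 21.0]
force: [-4.7, -2.0, 7.1]
grip_width: 0.0006
grasp_force: 3.6
```

View pics/w3z.png

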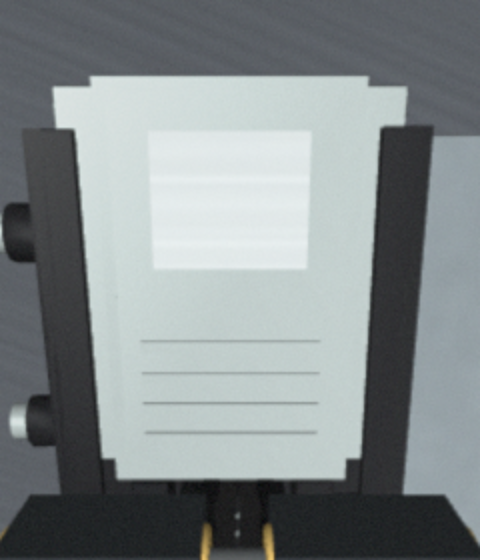

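The cover has slid about 13 mm: its flange ends at row 87, past the rail ends at row 128 in the crop. Fingertip still on the pad, so I'll push on.

```bash
python3 -m jog '[{"dp":[0.3,0,0],"twist":0,"fingers":0},{"dp":[0.6,0,0],"twist":0,"fingers":0},{"dp":[0.9,0,0],"twist":0,"fingers":0},{"dp":[1.2,0,-0.05],"twist":0,"fingers":0},{"dp":[1.6,0,-0.1],"twist":0,"fingers":0},{"dp":[2,0,-0.1],"twist":0,"fingers":0},{"dp":[2.4,0,-0.1],"twist":0,"fingers":0},{"dp":[2.8,0,-0.1],"twist":0,"fingers":0}]'
```

```text
time_s: 8.35
tool_pos: [0.5307, -0.0465, 0.0312]
tool_rot: [-180.0, -0.0, 21.0]
force: [-1.2, 0.6, 0.7]
grip_width: 0.0005
grasp_force: 0.2
```

```bash
python3 -m jog '[{"dp":[0.5,0,0],"twist":0,"fingers":0},{"dp":[1,0,0],"twist":0,"fingers":0},{"dp":[1.5,0,0],"twist":0,"fingers":0},{"dp":[2,0,0],"twist":0,"fingers":0},{"dp":[2.5,0,0],"twist":0,"fingers":0},{"dp":[3,0,0],"twist":0,"fingers":0},{"dp":[3.5,0,0],"twist":0,"fingers":0},{"dp":[4,0,0],"twist":0,"fingers":0}]'
python3 - <<'E'
from h import *
c=grab('wrist','w4')
cv2.imwrite('pics/w4z.png',cv2.resize(c['pixels'][0:280,160:480],None,fx=2,fy=2))
E
```

```text
time_s: 9.35
tool_pos: [0.5677, -0.0326, 0.0314]
tool_rot: [-180.0, 0.0, 21.0]
force: [-2.0, -0.1, 0.7]
grip_width: 0.0004
grasp_force: 0.7
```

View pics/w4z.png

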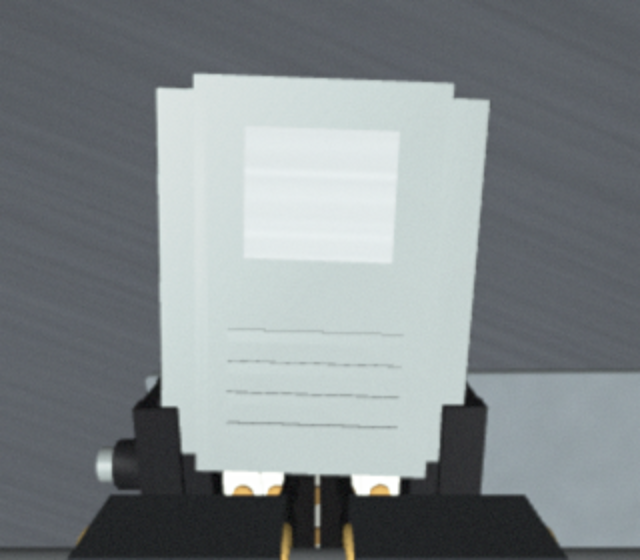

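The cover is about 83 mm out, turned slightly (about 2°), with its near end still in the rail ends at (175,405) and (465,405). I'll push on.

```bash
python3 -m jog '[{"dp":[0.4,0,0],"twist":0,"fingers":0},{"dp":[0.8,0,0],"twist":0,"fingers":0},{"dp":[1.2,0,0],"twist":0,"fingers":0},{"dp":[1.6,0,0],"twist":0,"fingers":0},{"dp":[2,0,0],"twist":0,"fingers":0},{"dp":[2.5,0,0.1],"twist":0,"fingers":0},{"dp":[3,0,0.2],"twist":0,"fingers":0},{"dp":[3.5,0,0.2],"twist":0,"fingers":0}]'; python3 -m jog '[{"dp":[0.4,0,0],"twist":0,"fingers":0},{"dp":[0.8,0,0],"twist":0,"fingers":0},{"dp":[1.2,0,0],"twist":0,"fingers":0},{"dp":[1.2,0,0],"twist":0,"fingers":0}]'
python3 - <<'E'
from h import *
c=grab('wrist','w5')
cv2.imwrite('pics/w5z.png',cv2.resize(c['pixels'][0:280,160:480],None,fx=2,fy=2))
for u,v in [(300,40),(340,40),(300,100),(340,100),(320,150)]: print(bydepth(c,u,v).round(3))
E
```

```text
time_s: 10.4
tool_pos: [0.6007, -0.0202, 0.0294]
tool_rot: [180.0, -0.0, 21.0]
force: [0.4, -0.6, -0.0]
grip_width: 0.0007
grasp_force: 0.1
time_s: 10.9
tool_pos: [0.6117, -0.0156, 0.0295]
tool_rot: [-180.0, -0.0, 21.0]
force: [-0.1, -0.2, 0.0]
grip_width: 0.0001
grasp_force: 0.0
[ 0.714  0.035 -0.001]
[ 0.722  0.014 -0.001]
[ 0.683  0.024 -0.001]
[0.692 0.002 0.003]
[0.662 0.003 0.015]
```

View pics/w5z.png

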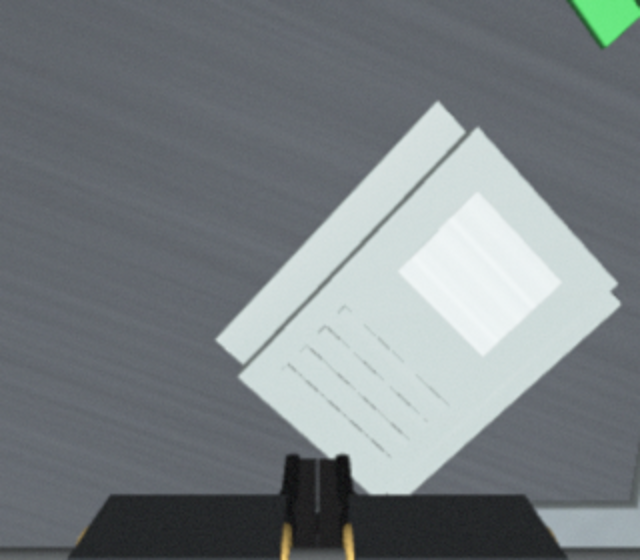

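The cover has dropped beyond the box and turned about 45°; the near corner is hidden under the gripper. I'll check that it lies flat.

```bash
cat > chk.py <<'E'
from h import *
import sys
c=load(sys.argv[1]); P=[]
m=(c['pixels'].min(2)>160); z=c['depth']>0
for v,u in np.argwhere(m&z)[::25]:
    p=bydepth(c,u,v)
    if p[2]<.09 and np.hypot(p[0]-.65,p[1]-.0)<.1: P.append(p)
P=np.array(P); T=P[P[:,2]>.012]
A=np.c_[T[:,:2],np.ones(len(T))]; k=np.linalg.lstsq(A,T[:,2],rcond=None)[0]
print(len(T),'slopes deg',np.degrees(np.arctan(k[:2])),'z range',np.percentile(T[:,2],[2,50,98]),'mid',T.mean(0))
F=P[P[:,2]<.012]; print('flange z',len(F),np.percentile(F[:,2],[5,50,95]) if len(F) else '')
E
python3 chk.py w5; python3 -c "
from h import *
c=grab('scene','s5'); o=proj(c,[.65,0,.02]); print(o)"; sed 's/.012/.008/' chk.py>/dev/null; python3 chk.py s5
```

```text
660 slopes deg [-0.47651    -0.25302347] z range [0.0146063  0.01526223 0.01629876] mid [ 0.66708573 -0.02855292  0.01535872]
flange z 179 [0.00214851 0.00267075 0.00313806]
(np.float64(296.01812749888313), np.float64(229.2203863631652))Traceback (most recent call last):
  File "chk.py", line 7, in <module>
    if p[2]<.09 and np.hypot(p[0]-.65,p[1]-.0)<.1: P.append(p)
       ~^^^
TypeError: 'NoneType' object is not subscriptable
```

Top face level (within 0.5°) at 15 mm, flanges at 2.7 mm: the cover lies flat on the bench. I'll retreat straight up.

```bash
python3 -m jog '[{"dp":[0,0,-2],"twist":0,"fingers":0},{"dp":[0,0,-6],"twist":0,"fingers":0},{"dp":[0,0,-11],"twist":0,"fingers":0},{"dp":[0,0,-15],"twist":0,"fingers":0},{"dp":[0,0,-17],"twist":0,"fingers":0},{"dp":[0,0,-17],"twist":0,"fingers":0}]'
python3 - <<'E'
from h import *
a=load('top0'); c=grab('top','t6'); s=grab('scene','s6'); w=grab('wrist','w6')
cv2.imwrite('pics/fin.png',np.vstack([cv2.resize(c['pixels'][130:250,230:400],(680,280)),cv2.resize(s['pixels'][150:270,220:480],(680,300))])[:590])
# collar / magnet in the scene views: did they move?
s0=load('scene0'); d=cv2.absdiff(s0['pixels'],s['pixels']).max(2)
for n,(u,v) in dict(collar=(358,209),magnet=(360,238),blue=(397,202),green=(247,262),blk=(338,179)).items(): print(n,d[v-12:v+12,u-14:u+14].max())
E
python3 chk.py w6
```

```text
time_s: 11.75
tool_pos: [0.6122, -0.0157, 0.2011]
tool_rot: [179.9, -0.1, 21.0]
force: [0.1, 0.3, -0.9]
grip_width: 0.0002
grasp_force: 0.0
collar 6
magnet 7
blue 6
green 6
blk 10
215 slopes deg [-2.6366797  -1.76536089] z range [0.01435166 0.01533605 0.02395697] mid [ 0.65621319 -0.02810881  0.01601412]
flange z 72 [0.00163368 0.00271274 0.00733656]
```

View pics/fin.png

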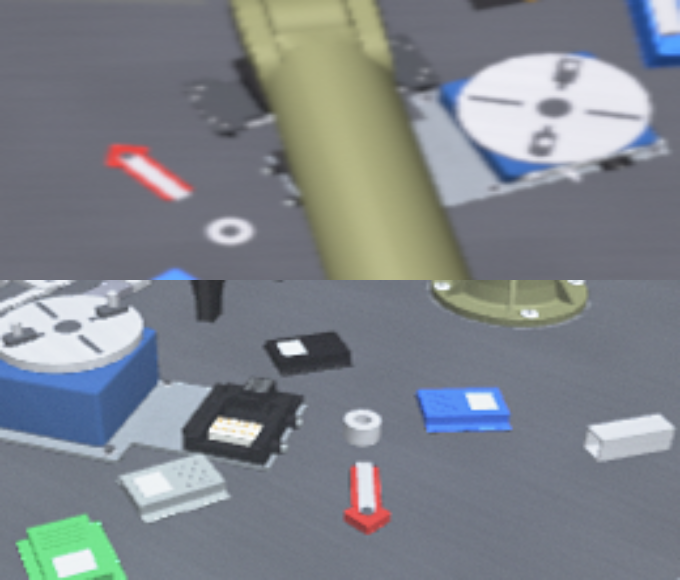

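The final picture shows the box open with the cover flat on the bench just beyond it at (175,487). The collar and magnet haven't moved.

```bash
python3 -c "
from cell import env
print(env.sign_off())"
```

```text
the job is handed in; nothing more can be done
None
```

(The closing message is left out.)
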